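# Find the full bead tub and hold it over the bead bath

### The arm

A 6-joint arm with a two-finger parallel gripper is mounted at the origin on the work surface. World frame = base frame: x ahead of the robot, y to its left, z up, the work surface at z = 0. Lengths are in m, angles in rad, forces in N, time in s.
With the tool pointing down it reaches from about 0.375 to 0.9 m from the base axis. Payload 3.1 kg.
Tool frame: the origin (TCP) lies on the centre line of the jaws, within the pads' length; the fingertips stand 25 mm ahead of it and the grasp point (between the pads) lies 6 mm ahead of it (manip.tip_extent is the distance from the TCP to the fingertips, in m); z points along the fingers, y is the line along which they close (so a half turn about z gives the same grasp; the last joint's range is limited). The gripper opens to 85 mm and grips with 20 to 120 N. Pads are 22 mm wide; open, the fingers measure 114 mm over their backs; the gripper's body (76 mm by 85 mm) begins 54 mm behind the grasp point. The pads swing forward as they close: fully open they stand 13 mm farther back than shut.
Start: joints at [1.119, 0.527, 1.433, -0, 1.181, -0.178], TCP at [0.168, 0.602, 0.235] pointing down, gripper open.
Joint ranges: [-3.08, 3.08], [-0.75, 2.2], [0.22, 2.44], [-1.43, 4.57], [0, 2.65], [-2.85, 2.85]. Speed limits (rad/s): [2.79, 2.79, 3.14, 3.14, 3.14, 3.14].

### API

Orientations are given as a unit quaternion [x, y, z, w].
In Python, from station import readout, imaging, order, manip gives the robot as it stands.
- The arm moves only by the tool move_arm, never from a script. Its argument "rows" is a list of rows, each a list of 7 numbers: the turn, a rotation vector about the tool's x, y, z in degrees, then the shift along the tool's x, y, z in mm, then the closure, from 0 (fully open) to 1 (shut). A call has 1 to 12 rows; each row is the pose to reach, as a shift and turn from the pose commanded when the call began, along the tool's axes at that moment; what a row does not reach only later rows make up. A row lasts 1/12 s, in which the tool goes at most 41.7 mm and 7.16 degrees, less where a joint would pass 70% of its speed; a pose out of reach is approached as far as the arm can. A call with a gripper value outside its range is refused whole. The fingers move at their own pace and stop on an object; "squeeze" is the grip in N (left out, the last holds). Time passes only in rows, so rows that repeat a pose let the fingers close. It gives the time, the measured TCP pose, the force, the opening and the grip force at its end, in the units of the state.
- readout.sense(): the state, without advancing time (a new reading comes with each control period).
- imaging.snapshot(name): name is "scene" or "top" or "wrist"; returns a dict with "img" (400x640x3 uint8, red, green, blue), "z_map" (400x640 float32, m along the optical axis (not along the pixel's ray), 0 where there is no reading), "fovy" (degrees; the focal length in pixels is half the picture's height over the tangent of half this angle, whatever the lens; pixels are square), "cx", "cy" (the principal point, pixels), "rvec" (rotation vector, rad) and "tvec" (3), from world to camera coordinates, as OpenCV has them. Camera axes: x right, y down, z forward; pixel columns grow to the right and rows downward; lengths in m; the calibration is good to about 2 mm. A picture is of the moment at which its call begins.
- order.sign_off(): hands the job in; it is judged then, once.
The state is a dict: "t": time; "q": joint angles; "qd": joint speeds; "tau": joint torques, N m; "tcp_pos": TCP position; "tool_rot": TCP orientation; "force": force on the tool from outside, world axes, zero at the start; "ft_torque": the same for the moment, N m; "finger_gap": opening from 0.0 (shut) to 1.0 (fully open); "gripper_force": force on a finger pad.
Only numpy, scipy, OpenCV 4.12 (cv2) and the standard library are available. Lean on these libraries where they do the work, as an engineer would, in place of code of your own. Each camera call takes 0.05 s, during which the arm holds its last target. There are 200 camera calls.

### The job

The bead bath on the lab bench needs topping up, and one of the three identical closed tubs with green lids is full of beads while the other two are part used: find the full one by feel, lifting one, standing it back down, lifting the next, and comparing them. Finish while holding the heaviest tub in the gripper, upright and a few centimetres above the rim of the bath's open well, ready for the technician to unscrew it; do not put it down or let go. Stand the two lighter tubs upright back on the bench without dropping any tub, and do not disturb the reagent bottle, amber jars and blue tube block.

Things in the scene. Friction and masses are not known exactly. Their poses are not given: they have to be found in the camera images.
- tub_a: one of three identical closed bead tubs: white plastic cylinder with a green screw lid (the top 21 mm, stays on), 62 mm diameter all the way up, 95 mm tall; origin at the centre of its underside, z up its axis; stands on the bench (height 0). The three weigh 160 to 500 g; which one is full is drawn anew each time, and it is at least 130 g heavier than either other
- tub_b: one of three identical closed bead tubs: white plastic cylinder with a green screw lid (the top 21 mm, stays on), 62 mm diameter all the way up, 95 mm tall; origin at the centre of its underside, z up its axis; stands on the bench (height 0). The three weigh 160 to 500 g; which one is full is drawn anew each time, and it is at least 130 g heavier than either other
- tub_c: one of three identical closed bead tubs: white plastic cylinder with a green screw lid (the top 21 mm, stays on), 62 mm diameter all the way up, 95 mm tall; origin at the centre of its underside, z up its axis; stands on the bench (height 0). The three weigh 160 to 500 g; which one is full is drawn anew each time, and it is at least 130 g heavier than either other
- bath_well (a point): centre of the open well of the fixed bead bath, at rim height, 120 mm above the bench. White housing 200 (x) by 260 mm (y), and a dark sloped console, lower than the rim, reaching 40 mm further at -x. The well is 140 (x) by 200 mm (y), its bed of metal beads 30 mm below the rim. Axes: the bath's own, x away from the console, y along its long side, z up
- table: the lab bench: pale flat top at height 0
- reagent_bottle: small amber glass reagent bottle with a flat stopper, 44 mm diameter, 84 mm tall; origin at the centre of its underside; a bystander
- tube_block: blue plastic microtube block, 85 x 125 x 28 mm (x, y, z), with two orange rubber bulbs on it (top at 61 mm); origin at the centre of its underside; a bystander
- amber_jar_1: amber glass jar, 82 mm diameter, 114 mm tall, full of thin glass tubes that stick up to 200 mm; origin at the centre of its underside; a bystander
- amber_jar_2: amber glass jar, 82 mm diameter, 114 mm tall, with two thin glass tubes that stick up to 180 mm and orange bulbs; origin at the centre of its underside; a bystander
Things that resemble listed ones, but are neither listed nor needed, are in the scene too. What is shaped like the tub_b but red is not meant.

How it is judged:
On the way, in this order (a step that is already met when the one before it is completed fails the run):
1. a tub is lifted clear of the bench in the gripper (((height (world z) of tub_a above 0.012 m and contact force between tub_a and the fingers above 0.5 N) or (height (world z) of tub_b above 0.012 m and contact force between tub_b and the fingers above 0.5 N) or (height (world z) of tub_c above 0.012 m and contact force between tub_c and the fingers above 0.5 N))), for 0.2 s.
2. it is stood down again so that another can be hefted: all three tubs stand released on the bench (height (world z) of each of tub_a, tub_b, tub_c below 0.006 m and angle between each of tub_a, tub_b, tub_c's own z axis and vertical below 0.1 rad and linear speed of each of tub_a, tub_b, tub_c below 0.03 m/s and contact force between each of tub_a, tub_b, tub_c and the fingers below 0.05 N), for 0.1 s.
At the end, for the whole second after the job is handed in: The heaviest tub is held by the fingers, still, within 0.25 rad of upright, its axis over the well (within 65 mm in x, 95 mm in y of its centre), its underside 15 to 200 mm above the rim; the two others, both the light ones (under 3.5 N on the bench), stand upright, still, released and clear of it (((contact force between tub_a and the fingers above 1 N and z of tub_a in the frame of bath_well between 0.015 and 0.2 m and angle between tub_a's own z axis and vertical below 0.25 rad and linear speed of each of tub_a, tub_b, tub_c below 0.03 m/s and x of tub_a in the frame of bath_well between -0.065 and 0.065 m and y of tub_a in the frame of bath_well between -0.095 and 0.095 m and height (world z) of each of tub_b, tub_c below 0.006 m and angle between each of tub_b, tub_c's own z axis and vertical below 0.1 rad and contact force between each of tub_b, tub_c and the fingers below 0.05 N and contact force between tub_b and table between 1 and 3.5 N and contact force between each of tub_b, tub_c and tub_a below 0.05 N and contact force between tub_c and table between 1 and 3.5 N) or (contact force between tub_b and the fingers above 1 N and z of tub_b in the frame of bath_well between 0.015 and 0.2 m and angle between tub_b's own z axis and vertical below 0.25 rad and linear speed of each of tub_b, tub_a, tub_c below 0.03 m/s and x of tub_b in the frame of bath_well between -0.065 and 0.065 m and y of tub_b in the frame of bath_well between -0.095 and 0.095 m and height (world z) of each of tub_a, tub_c below 0.006 m and angle between each of tub_a, tub_c's own z axis and vertical below 0.1 rad and contact force between each of tub_a, tub_c and the fingers below 0.05 N and contact force between tub_a and table between 1 and 3.5 N and contact force between each of tub_a, tub_c and tub_b below 0.05 N and contact force between tub_c and table between 1 and 3.5 N) or (contact force between tub_c and the fingers above 1 N and z of tub_c in the frame of bath_well between 0.015 and 0.2 m and angle between tub_c's own z axis and vertical below 0.25 rad and linear speed of each of tub_c, tub_a, tub_b below 0.03 m/s and x of tub_c in the frame of bath_well between -0.065 and 0.065 m and y of tub_c in the frame of bath_well between -0.095 and 0.095 m and height (world z) of each of tub_a, tub_b below 0.006 m and angle between each of tub_a, tub_b's own z axis and vertical below 0.1 rad and contact force between each of tub_a, tub_b and the fingers below 0.05 N and contact force between tub_a and table between 1 and 3.5 N and contact force between each of tub_a, tub_b and tub_c below 0.05 N and contact force between tub_b and table between 1 and 3.5 N))); the arm keeps its last pose, push and grip.
It fails at once if a tub is dropped (falls freely faster than 0.6 m/s, a drop of about 2 cm) ((linear speed of tub_a above 0.6 m/s and contact force between tub_a and the fingers below 0.02 N) or (linear speed of tub_b above 0.6 m/s and contact force between tub_b and the fingers below 0.02 N) or (linear speed of tub_c above 0.6 m/s and contact force between tub_c and the fingers below 0.02 N)).
It fails at once if a tub is knocked over (angle between any of tub_a, tub_b, tub_c's own z axis and vertical above 0.7 rad).
It fails at once if the reagent bottle, an amber jar or the blue tube block is shifted by more than 30 mm or tipped (distance of any of reagent_bottle, tube_block, amber_jar_1, amber_jar_2 from where it was at the start of the episode above 0.03 m or angle between any of reagent_bottle, tube_block, amber_jar_1, amber_jar_2's own z axis and vertical above 0.3 rad).
It also fails if it takes over 67 s, if anything falls off the work surface, if the arm or the gripper's body presses on something with over 40 N, if the wrist force passes 120 N, or if a joint passes its speed limit or range.

## Working session

There is one attempt and no reset: what is moved stays moved. The work goes in short steps, Python scripts to look and compute and a tool call to move; the robot and the scene stay as the last step left them, time stands still between calls to the robot, and variables do not carry over. Pictures are saved under pics/ and viewed, at most 10 in all, crops included, and the job is handed in when it is done.

Besides the shell and the picture viewer there is one more tool, called after "Request:" in YAML: its name, and indented under it one key for each argument. move_arm: Moves the arm, as the interface text tells. Its arguments: {"type":"object","properties":{"rows":{"type":"array"},"squeeze":{"type":"number"}},"required":["rows"]}

```bash
mkdir -p pics; cat > h.py <<'E'
import numpy as np,cv2
from scipy.spatial.transform import Rotation as R
from station import readout,imaging,order,manip
def snap(n,f=None):
    s=imaging.snapshot(n)
    if f: cv2.imwrite('pics/'+f,s['img'][:,:,::-1])
    return s
def cloud(s):
    h,w=s['z_map'].shape; fl=h/2/np.tan(np.radians(s['fovy'])/2)
    u,v=np.meshgrid(np.arange(w),np.arange(h)); z=s['z_map']
    p=np.stack([(u-s['cx'])/fl*z,(v-s['cy'])/fl*z,z],-1)
    return (p-np.ravel(s['tvec']))@cv2.Rodrigues(np.array(s['rvec'],float))[0]  # R^T(p-t)
def ray(s,u,v,zp):
    h=s['img'].shape[0]; fl=h/2/np.tan(np.radians(s['fovy'])/2)
    M=cv2.Rodrigues(np.array(s['rvec'],float))[0]; c=-M.T@np.ravel(s['tvec'])
    d=M.T@np.array([(u-s['cx'])/fl,(v-s['cy'])/fl,1]); return c+d*(zp-c[2])/d[2]
def green(s):
    hsv=cv2.cvtColor(s['img'],cv2.COLOR_RGB2HSV)
    m=cv2.inRange(hsv,(40,70,40),(90,255,255))
    n,l,st,ce=cv2.connectedComponentsWithStats(m)
    return [(i,st[i],ce[i],l==i) for i in range(1,n) if st[i][4]>60]
E
python3 - <<'E'
from h import *
print({k:(np.round(v,3) if not isinstance(v,(str,dict)) else v) for k,v in readout.sense().items()}, manip.tip_extent)
for n in('scene','top'):
    s=snap(n,n+'0.png');P=cloud(s);print(n,s['fovy'],s['cx'],s['cy'])
    for i,st,ce,m in green(s):
        p=P[m&(s['z_map']>0)]
        if not len(p): print('noz',st,ce);continue
        zt=np.percentile(p[:,2],95);t=p[p[:,2]>zt-.006]
        print(st,ce.round(),'ztop',zt.round(3),'c',t.mean(0).round(3),'bb',((t.min(0)+t.max(0))/2).round(3),np.ptp(t,axis=0).round(3))
E
```

```text
{'t': np.float64(0.0), 'q': array([ 1.119,  0.528,  1.434, -0.   ,  1.181, -0.178]), 'qd': array([-0.001,  0.002,  0.001,  0.   ,  0.   , -0.   ]), 'tau': array([-0.0000e+00, -4.4235e+01, -1.7803e+01, -0.0000e+00,  8.0000e-03,
        0.0000e+00]), 'tcp_pos': array([0.168, 0.601, 0.234]), 'tool_rot': array([ 0.136,  0.991, -0.001, -0.   ]), 'force': array([-0.175, -0.308,  1.116]), 'ft_torque': array([-0.089, -0.063,  0.016]), 'gripper_force': np.float64(0.0), 'finger_gap': np.float64(1.001)} 0.025
scene 54.1811296122386 315.11540981135255 189.88861065383455
[224 139  19  17 276] [233. 147.] ztop 0.099 c [ 0.455 -0.321  0.097] bb [ 0.454 -0.321  0.097] [0.058 0.06  0.008]
[307 140  20  19 290] [316. 149.] ztop 0.099 c [ 0.429 -0.056  0.097] bb [ 0.428 -0.056  0.097] [0.062 0.059 0.008]
[250 180  21  20 344] [260. 190.] ztop 0.099 c [ 0.614 -0.198  0.096] bb [ 0.613 -0.198  0.097] [0.061 0.06  0.008]
top 42.22637137633246 318.089506123285 198.18768949321054
[368 182  26  26 521] [381. 195.] ztop 0.1 c [ 0.612 -0.201  0.097] bb [ 0.612 -0.201  0.098] [0.058 0.059 0.008]
[419 249  27  26 540] [432. 262.] ztop 0.1 c [ 0.451 -0.324  0.097] bb [ 0.451 -0.324  0.099] [0.058 0.059 0.01 ]
[310 259  26  26 530] [322. 272.] ztop 0.1 c [ 0.428 -0.059  0.096] bb [ 0.429 -0.06   0.098] [0.059 0.06  0.008]
```

View pics/scene0.png

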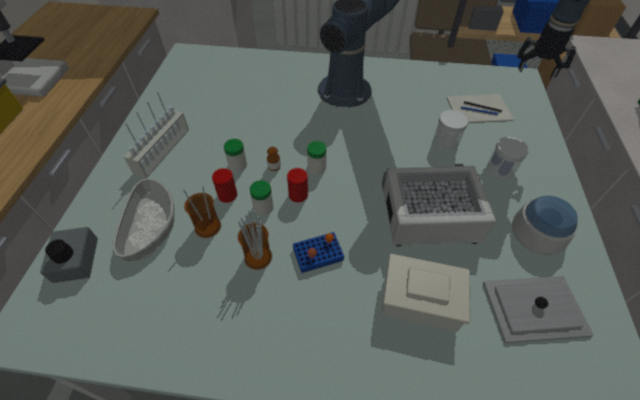

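View pics/top0.png

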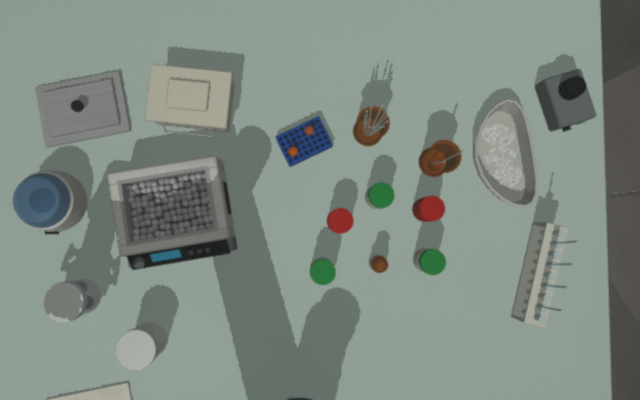

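The scene view shows three green lids at (233,147), (316,149) and (260,190), with two red decoys at (225,185) and (298,185). In the top view, the bath is at about (170,207), with its console at the bottom (−x side). Next I'll measure the bath and the bystanders.

```bash
python3 - <<'E'
from h import *
for n in('top','scene'):
    s=snap(n);P=cloud(s)
    ok=(s['z_map']>0)&(P[...,1]>.1)&(P[...,1]<.6)&(P[...,0]>.35)&(P[...,0]<.85)
    rim=ok&(P[...,2]>.113)&(P[...,2]<.132)
    k,l,st,ce=cv2.connectedComponentsWithStats(rim.astype(np.uint8))
    for i in range(1,k):
        if st[i][4]>150:
            m=l==i; xy=P[m][:,:2].astype(np.float32)
            print(n,'rim',st[i],np.median(P[m][:,2]).round(3),cv2.minAreaRect(xy))
    well=ok&(P[...,2]>.075)&(P[...,2]<.1)
    k,l,st,ce=cv2.connectedComponentsWithStats(well.astype(np.uint8))
    for i in range(1,k):
        if st[i][4]>300:
            xy=P[l==i][:,:2].astype(np.float32);print(n,'well',st[i],np.median(P[l==i][:,2]).round(3),cv2.minAreaRect(xy))
    ok=(s['z_map']>0)&(P[...,2]>.02)&(P[...,0]>.3)&(P[...,0]<.95)&(P[...,1]<.1)&(P[...,1]>-.6)
    k,l,st,ce=cv2.connectedComponentsWithStats(ok.astype(np.uint8))
    for i in range(1,k):
        if st[i][4]>60:
            p=P[l==i];print(n,'obj',ce[i].round(),'x',np.percentile(p[:,0],[1,99]).round(3),'y',np.percentile(p[:,1],[1,99]).round(3),'z',np.percentile(p[:,2],99).round(3))
E
```

```text
top rim [ 108  156  122  101 4433] 0.12 ((0.5846014022827148, 0.30378538370132446), (0.1998535543680191, 0.26070520281791687), 9.688541412353516)
top rim [ 41 186  15  29 161] 0.115 ((0.5975813865661621, 0.5842757821083069), (0.03096132166683674, 0.06587706506252289), 89.4272232055664)
top well [ 145   96   86   33 2066] 0.089 ((0.8195149898529053, 0.2698817551136017), (0.20135362446308136, 0.07560982555150986), 85.77770233154297)
top well [ 125  171   89   71 4697] 0.09 ((0.5848442316055298, 0.3073713779449463), (0.13795046508312225, 0.195884570479393), 9.485919952392578)
top well [ 45 173  29  56 489] 0.088 ((0.5985584855079651, 0.5715564489364624), (0.13345679640769958, 0.05660868436098099), 0.0009715817868709564)
top well [ 127  240  104   30 1243] 0.089 ((0.4683883488178253, 0.28407981991767883), (0.03542717546224594, 0.2403246909379959), 9.73536205291748)
top obj [513. 153.] x [0.588 0.853] y [-0.598 -0.446] z 0.06
top obj [372. 124.] x [0.747 0.821] y [-0.217 -0.142] z 0.193
top obj [304. 141.] x [0.697 0.81 ] y [-0.08   0.052] z 0.061
top obj [442. 158.] x [0.666 0.741] y [-0
[... 1122 characters left out ...]
44739), (0.19886913895606995, 0.07494612038135529), 84.63602447509766)
scene obj [165. 126.] x [0.303 0.514] y [-0.599 -0.543] z 0.194
scene obj [235. 152.] x [0.424 0.484] y [-0.348 -0.29 ] z 0.1
scene obj [317. 155.] x [0.401 0.46 ] y [-0.085 -0.026] z 0.1
scene obj [273. 157.] x [0.428 0.467] y [-0.217 -0.176] z 0.088
scene obj [298. 182.] x [0.524 0.583] y [-0.128 -0.069] z 0.1
scene obj [224. 183.] x [0.553 0.612] y [-0.347 -0.29 ] z 0.1
scene obj [141. 219.] x [0.59  0.855] y [-0.592 -0.441] z 0.058
scene obj [257. 225.] x [0.589 0.82 ] y [-0.223 -0.14 ] z 0.19
scene obj [202. 211.] x [0.668 0.741] y [-0.382 -0.31 ] z 0.17
scene obj [318. 250.] x [0.702 0.812] y [-0.076  0.057] z 0.061
```

Request:
move_arm:
  rows:
    - [0,0,-5,-195,-207,0,0]
    - [0,0,-10,-195,-207,0,0]
    - [0,0,-15.7,-195,-207,0,0]
    - [0,0,-15.7,-195,-207,0,0]
    - [0,0,-15.7,-195,-207,0,0]
    - [0,0,-15.7,-195,-207,0,0]
    - [0,0,-15.7,-195,-207,0,0]
    - [0,0,-15.7,-429,-565,0,0]
    - [0,0,-15.7,-429,-565,0,0]
    - [0,0,-15.7,-429,-565,0,0]
    - [0,0,-15.7,-429,-565,0,0]
    - [0,0,-15.7,-429,-565,0,0]
  squeeze: 40

```text
t: 1.2
tcp_pos: [0.3632, 0.1495, 0.2348]
tool_rot: [-0.001, 1.0, 0.0, 0.0]
force: [0.3, 0.6, 0.1]
finger_gap: 1.003
gripper_force: 0.0
```

```bash
cat > g.py <<'E'
import sys
from h import *
s=readout.sense();r=R.from_quat(s['tool_rot'])
print('t',round(s['t'],2),'pos',s['tcp_pos'].round(4),'F',s['force'].round(2),'q',s['q'].round(2),'gap',round(float(s['finger_gap']),3))
des=R.from_matrix([[-1,0,0],[0,1,0],[0,0,-1]])
print('turn',(r.inv()*des).as_rotvec(degrees=True).round(2))
if len(sys.argv)>3: print('shift mm',(r.inv().apply(np.array(sys.argv[1:4],float)-s['tcp_pos'])*1000).round(1))
E
python3 g.py .4285 -.058 .235
```

```text
t 1.2 pos [0.3632 0.1495 0.2348] F [0.31 0.63 0.08] q [ 0.1   0.21  1.98  0.    0.95 -1.47] gap 1.003
turn [0.   0.03 0.1 ]
shift mm [-6.490e+01 -2.076e+02 -2.000e-01]
```

Request:
move_arm:
  rows:
    - [0,0,0,-65,-207,0,0]
    - [0,0,0,-65,-207,0,0]
    - [0,0,0,-65,-207,0,0]
    - [0,0,0,-65,-207,0,0]
    - [0,0,0,-65,-207,0,0]
    - [0,0,0,-65,-207,0,0]
    - [0,0,0,-65,-207,0,0]
    - [0,0,0,-65,-207,0,0]

```text
t: 1.87
tcp_pos: [0.4277, -0.0554, 0.2343]
tool_rot: [0.0, 1.0, 0.001, -0.001]
force: [-0.1, 0.4, -0.5]
finger_gap: 1.001
gripper_force: 0.0
```

```bash
python3 g.py .4285 -.058 .066; python3 - <<'E'
from h import *
s=snap('wrist','w0.png');P=cloud(s)
for i,st,ce,m in green(s):
    p=P[m&(s['z_map']>0)]
    if len(p): 
        t=p[p[:,2]>np.percentile(p[:,2],95)-.006]; print(st,ce.round(),((t.min(0)+t.max(0))/2).round(3),np.ptp(t,axis=0).round(3))
E
```

```text
t 1.87 pos [ 0.4277 -0.0554  0.2343] F [-0.13  0.36 -0.5 ] q [-0.39  0.27  1.89  0.    0.98 -1.96] gap 1.001
turn [ 0.07 -0.08 -0.03]
shift mm [ -1.   -2.8 168.3]
[ 277  145   73   75 4257] [313. 183.] [ 0.428 -0.057  0.094] [0.06  0.06  0.008]
[   0  173   54   72 3121] [ 22. 209.] [ 0.451 -0.31   0.094] [0.06  0.039 0.007]
[194 339  12  23 151] [200. 349.] [ 0.528 -0.137  0.177] [0.178 0.077 0.189]
```

View pics/w0.png

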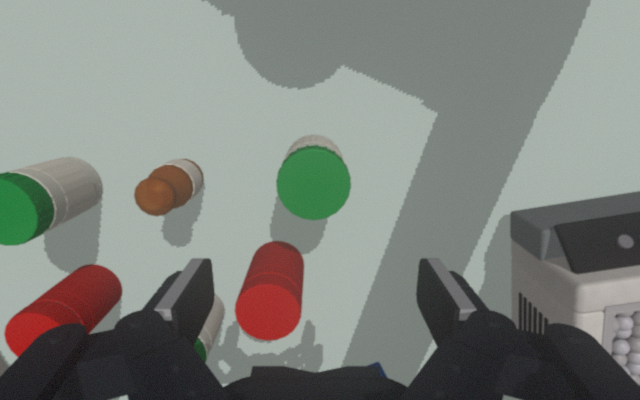

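Wrist view: tub A's lid is centred at (313,183), between the fingers in columns. It measures (0.428, −0.057), top 0.094, which agrees with the other views. Descending.

Request:
move_arm:
  rows:
    - [0,0,0,-1,-2,40,0]
    - [0,0,0,-1,-2,80,0]
    - [0,0,0,-1,-2,110,0]
    - [0,0,0,-1,-2,135,0]
    - [0,0,0,-1,-2,155,0]
    - [0,0,0,-1,-2,168,0]
    - [0,0,0,-1,-2,168,0]
    - [0,0,0,-1,-2,168,0]
    - [0,0,0,-1,-2,168,0.6]
    - [0,0,0,-1,-2,168,0.6]
    - [0,0,0,-1,-2,168,0.6]
    - [0,0,0,-1,-2,168,0.6]

```text
t: 2.92
tcp_pos: [0.43, -0.0572, 0.0681]
tool_rot: [-0.001, 1.0, -0.0, 0.001]
force: [0.9, 3.0, 6.7]
finger_gap: 0.714
gripper_force: 43.1
```

Request:
move_arm:
  rows:
    - [0,0,0,0,0,0,0.6]
    - [0,0,0,0,0,0,0.6]
    - [0,0,0,0,0,0,0.6]
    - [0,0,0,0,0,0,0.6]

```text
t: 3.25
tcp_pos: [0.4299, -0.0572, 0.0681]
tool_rot: [-0.001, 1.0, -0.0, 0.001]
force: [0.3, 4.3, 6.8]
finger_gap: 0.712
gripper_force: 43.1
```

```bash
python3 g.py .4285 -.058 .066
```

```text
t 3.25 pos [ 0.4299 -0.0572  0.0681] F [0.33 4.27 6.77] q [-0.39  0.6   2.04  0.    0.5  -1.96] gap 0.712
turn [-0.02  0.14  0.06]
shift mm [ 1.5 -0.8  2.1]
```

Request:
move_arm:
  rows:
    - [0,0,0,0,0,-8,0.6]
    - [0,0,0,0,0,-20,0.6]
    - [0,0,0,0,0,-35,0.6]
    - [0,0,0,0,0,-50,0.6]
    - [0,0,0,0,0,-60,0.6]
    - [0,0,0,0,0,-60,0.6]
    - [0,0,0,0,0,-60,0.6]
    - [0,0,0,0,0,-60,0.6]
    - [0,0,0,0,0,-60,0.6]
    - [0,0,0,0,0,-60,0.6]

```text
t: 4.08
tcp_pos: [0.4288, -0.0574, 0.126]
tool_rot: [-0.001, 1.0, 0.0, -0.001]
force: [-0.3, 0.2, -4.1]
finger_gap: 0.711
gripper_force: 46.1
```

```bash
cat > w.py <<'E'
from h import *
F=[];T=[]
for i in range(12):
    s=readout.sense();F.append(s['force']);T.append(s['tau']);imaging.snapshot('wrist')
print('F',np.mean(F,0).round(2),'+-',(np.std(F,0)/12**.5).round(2),'tau',np.mean(T,0).round(2),s['tcp_pos'].round(4),'gap',s['finger_gap'],'t',s['t'])
E
python3 w.py
```

```text
F [-0.23  0.16 -4.53] +- [0.16 0.16 0.15] tau [ 0.000e+00 -3.421e+01 -9.180e+00 -0.000e+00  1.000e-02  0.000e+00] [ 0.4294 -0.0576  0.1266] gap 0.714989686695367 t 4.6333
```

Request:
move_arm:
  rows:
    - [0,0,0,0,0,15,0.6]
    - [0,0,0,0,0,30,0.6]
    - [0,0,0,0,0,42,0.6]
    - [0,0,0,0,0,51,0.6]
    - [0,0,0,0,0,57,0.6]
    - [0,0,0,0,0,60,0.6]
    - [0,0,0,0,0,60,0.6]
    - [0,0,0,0,0,60,0.6]
    - [0,0,0,0,0,60,0]
    - [0,0,0,0,0,60,0]
    - [0,0,0,0,0,60,0]
    - [0,0,0,0,0,60,0]

```text
t: 5.68
tcp_pos: [0.4299, -0.0578, 0.0668]
tool_rot: [-0.001, 1.0, -0.0, 0.0]
force: [-0.2, -0.7, 0.3]
finger_gap: 0.998
gripper_force: 0.0
```

Request:
move_arm:
  rows:
    - [0,0,0,0,0,0,0]
    - [0,0,0,0,0,0,0]
    - [0,0,0,0,0,0,0]
    - [0,0,0,0,0,-30,0]
    - [0,0,0,0,0,-70,0]
    - [0,0,0,0,0,-110,0]
    - [0,0,0,0,0,-150,0]
    - [0,0,0,0,0,-170,0]
    - [0,0,0,0,0,-170,0]
    - [0,0,0,0,0,-170,0]

```text
t: 6.52
tcp_pos: [0.4298, -0.0577, 0.2376]
tool_rot: [-0.001, 1.0, -0.001, 0.001]
force: [-0.2, 0.5, 0.3]
finger_gap: 0.998
gripper_force: 0.0
```

```bash
python3 g.py .453 -.322 .235; python3 w.py; python3 - <<'E'
from h import *
for n in ('top','scene'):
    s=snap(n);P=cloud(s)
    for i,st,ce,m in green(s):
        p=P[m&(s['z_map']>0)]; print(ce.round(),p.mean(0).round(3),np.percentile(p[:,2],95).round(3))
E
```

```text
t 6.52 pos [ 0.4298 -0.0577  0.2376] F [-0.22  0.45  0.25] q [-0.39  0.26  1.89 -0.    0.99 -1.96] gap 0.998
turn [-0.07  0.17  0.08]
shift mm [ -22.8 -264.3    3. ]
F [-0.05  0.23  0.21] +- [0.14 0.14 0.19] tau [  0.03 -29.01 -14.88   0.    -0.    -0.  ] [ 0.4293 -0.0575  0.2362] gap 0.9964883508663014 t 7.0667
[381. 195.] [ 0.613 -0.201  0.094] 0.099
[432. 262.] [ 0.452 -0.323  0.095] 0.099
[322. 262.] [ 0.454 -0.059  0.148] 0.532
[233. 147.] [ 0.459 -0.319  0.094] 0.099
[316. 149.] [ 0.432 -0.057  0.092] 0.099
[260. 190.] [ 0.618 -0.197  0.094] 0.099
```

Request:
move_arm:
  rows:
    - [0,0,0,-23,-264,3,0]
    - [0,0,0,-23,-264,3,0]
    - [0,0,0,-23,-264,3,0]
    - [0,0,0,-23,-264,3,0]
    - [0,0,0,-23,-264,3,0]
    - [0,0,0,-23,-264,3,0]
    - [0,0,0,-23,-264,3,0]
    - [0,0,0,-23,-264,3,0]
    - [0,0,0,-23,-264,3,0]
    - [0,0,0,-23,-264,3,0]

```text
t: 8.05
tcp_pos: [0.4521, -0.3198, 0.2332]
tool_rot: [-0.001, 1.0, 0.001, -0.001]
force: [0.3, 0.4, -0.2]
finger_gap: 1.0
gripper_force: 0.0
```

```bash
python3 g.py .453 -.322 .067; python3 - <<'E'
from h import *
s=snap('wrist');P=cloud(s)
for i,st,ce,m in green(s):
    p=P[m&(s['z_map']>0)]
    if len(p): 
        t=p[p[:,2]>np.percentile(p[:,2],95)-.006]; print(st,ce.round(),((t.min(0)+t.max(0))/2).round(3),np.ptp(t,axis=0).round(3))
E
```

```text
t 8.05 pos [ 0.4521 -0.3198  0.2332] F [ 0.3   0.36 -0.18] q [-0.82  0.43  1.61  0.    1.1  -2.39] gap 1.0
turn [ 0.12 -0.08  0.1 ]
shift mm [ -1.1  -2.5 166.2]
[ 585  116   55   77 3419] [616. 155.] [ 0.428 -0.07   0.094] [0.06  0.039 0.007]
[ 275  145   75   75 4312] [312. 182.] [ 0.452 -0.322  0.094] [0.061 0.06  0.007]
[ 404  313   34   56 1156] [419. 341.] [ 0.449 -0.287  0.283] [0.029 0.02  0.057]
```

Request:
move_arm:
  rows:
    - [0,0,0,-1,-2,40,0]
    - [0,0,0,-1,-2,80,0]
    - [0,0,0,-1,-2,110,0]
    - [0,0,0,-1,-2,135,0]
    - [0,0,0,-1,-2,155,0]
    - [0,0,0,-1,-2,166,0]
    - [0,0,0,-1,-2,166,0]
    - [0,0,0,-1,-2,166,0]
    - [0,0,0,-1,-2,166,0.6]
    - [0,0,0,-1,-2,166,0.6]
    - [0,0,0,-1,-2,166,0.6]
    - [0,0,0,-1,-2,166,0.6]

```text
t: 9.1
tcp_pos: [0.4545, -0.3238, 0.0695]
tool_rot: [-0.001, 1.0, -0.001, 0.001]
force: [0.1, 1.9, 6.5]
finger_gap: 0.712
gripper_force: 42.7
```

Request:
move_arm:
  rows:
    - [0,0,0,0,0,0,0.6]
    - [0,0,0,0,0,0,0.6]
    - [0,0,0,0,0,-8,0.6]
    - [0,0,0,0,0,-20,0.6]
    - [0,0,0,0,0,-35,0.6]
    - [0,0,0,0,0,-50,0.6]
    - [0,0,0,0,0,-60,0.6]
    - [0,0,0,0,0,-60,0.6]
    - [0,0,0,0,0,-60,0.6]
    - [0,0,0,0,0,-60,0.6]
    - [0,0,0,0,0,-60,0.6]

```text
t: 10.02
tcp_pos: [0.4532, -0.323, 0.1268]
tool_rot: [-0.001, 1.0, 0.001, -0.001]
force: [-0.3, -0.6, -2.1]
finger_gap: 0.716
gripper_force: 44.4
```

```bash
python3 w.py
```

```text
F [ 0.01 -0.06 -2.04] +- [0.11 0.1  0.14] tau [ 0.000e+00 -4.252e+01 -1.278e+01 -0.000e+00  1.000e-02  0.000e+00] [ 0.4537 -0.3235  0.1276] gap 0.7145661361049845 t 10.5667
```

B weighs about 2.2 N and A about 4.7 N. C would need more than 600 g to beat A, over the 500 g limit, so A is the full tub. I'll put B back and fetch A.

Request:
move_arm:
  rows:
    - [0,0,0,0,0,15,0.6]
    - [0,0,0,0,0,30,0.6]
    - [0,0,0,0,0,42,0.6]
    - [0,0,0,0,0,51,0.6]
    - [0,0,0,0,0,57,0.6]
    - [0,0,0,0,0,60,0.6]
    - [0,0,0,0,0,60,0.6]
    - [0,0,0,0,0,60,0.6]
    - [0,0,0,0,0,60,0]
    - [0,0,0,0,0,60,0]
    - [0,0,0,0,0,60,0]
    - [0,0,0,0,0,60,0]

```text
t: 11.62
tcp_pos: [0.454, -0.3239, 0.0677]
tool_rot: [-0.001, 1.0, -0.0, 0.0]
force: [-0.3, -0.7, 0.5]
finger_gap: 1.001
gripper_force: 0.0
```

Request:
move_arm:
  rows:
    - [0,0,0,0,0,0,0]
    - [0,0,0,0,0,0,0]
    - [0,0,0,0,0,0,0]
    - [0,0,0,0,0,-30,0]
    - [0,0,0,0,0,-70,0]
    - [0,0,0,0,0,-110,0]
    - [0,0,0,0,0,-150,0]
    - [0,0,0,0,0,-170,0]
    - [0,0,0,0,0,-170,0]
    - [0,0,0,0,0,-170,0]

```text
t: 12.45
tcp_pos: [0.4541, -0.3239, 0.2389]
tool_rot: [-0.001, 1.0, -0.001, 0.001]
force: [0.5, -0.3, -0.8]
finger_gap: 0.995
gripper_force: 0.0
```

```bash
python3 g.py .4285 -.0575 .235
```

```text
t 12.45 pos [ 0.4541 -0.3239  0.2389] F [ 0.47 -0.28 -0.83] q [-0.82  0.43  1.6  -0.    1.11 -2.39] gap 0.995
turn [-0.13  0.12  0.07]
shift mm [ 25.3 266.5   3.2]
```

Request:
move_arm:
  rows:
    - [0,0,0,25,266,3,0]
    - [0,0,0,25,266,3,0]
    - [0,0,0,25,266,3,0]
    - [0,0,0,25,266,3,0]
    - [0,0,0,25,266,3,0]
    - [0,0,0,25,266,3,0]
    - [0,0,0,25,266,3,0]
    - [0,0,0,25,266,3,0]
    - [0,0,0,25,266,3,0]
    - [0,0,0,25,266,3,0]

```text
t: 13.28
tcp_pos: [0.4284, -0.0581, 0.2337]
tool_rot: [-0.001, 1.0, 0.0, -0.001]
force: [0.2, -0.0, 0.5]
finger_gap: 1.001
gripper_force: 0.0
```

```bash
python3 g.py .4285 -.0575 .067; python3 - <<'E'
from h import *
s=snap('wrist');P=cloud(s)
for i,st,ce,m in green(s):
    p=P[m&(s['z_map']>0)]
    if len(p): 
        t=p[p[:,2]>np.percentile(p[:,2],95)-.006]; print(st,ce.round(),((t.min(0)+t.max(0))/2).round(3),np.ptp(t,axis=0).round(3))
E
```

```text
t 13.28 pos [ 0.4284 -0.0581  0.2337] F [ 0.17 -0.05  0.46] q [-0.39  0.27  1.89 -0.    0.98 -1.97] gap 1.001
turn [ 0.01 -0.08  0.07]
shift mm [ -0.4   0.6 166.7]
[ 279  144   74   75 4285] [315. 182.] [ 0.427 -0.058  0.094] [0.061 0.061 0.007]
[   0  170   56   73 3277] [ 23. 207.] [ 0.45  -0.311  0.094] [0.06  0.042 0.007]
[194 337  14  26 194] [201. 349.] [ 0.526 -0.139  0.178] [0.174 0.076 0.185]
```

Request:
move_arm:
  rows:
    - [0,0,0,0,0,40,0]
    - [0,0,0,0,0,80,0]
    - [0,0,0,0,0,110,0]
    - [0,0,0,0,0,135,0]
    - [0,0,0,0,0,155,0]
    - [0,0,0,0,0,167,0]
    - [0,0,0,0,0,167,0]
    - [0,0,0,0,0,167,0]
    - [0,0,0,0,0,167,0.6]
    - [0,0,0,0,0,167,0.6]
    - [0,0,0,0,0,167,0.6]
    - [0,0,0,0,0,167,0.6]
  squeeze: 50

```text
t: 14.33
tcp_pos: [0.4292, -0.058, 0.0688]
tool_rot: [-0.001, 1.0, -0.001, 0.001]
force: [-0.8, 0.1, 5.0]
finger_gap: 0.712
gripper_force: 54.6
```

Request:
move_arm:
  rows:
    - [0,0,0,0,0,0,0.6]
    - [0,0,0,0,0,0,0.6]
    - [0,0,0,0,0,-10,0.6]
    - [0,0,0,0,0,-30,0.6]
    - [0,0,0,0,0,-55,0.6]
    - [0,0,0,0,0,-80,0.6]
    - [0,0,0,0,0,-105,0.6]
    - [0,0,0,0,0,-130,0.6]
    - [0,0,0,0,0,-155,0.6]
    - [0,0,0,0,0,-175,0.6]
    - [0,0,0,0,0,-185,0.6]
    - [0,0,0,0,0,-185,0.6]

```text
t: 15.33
tcp_pos: [0.4292, -0.0577, 0.2547]
tool_rot: [-0.001, 1.0, -0.001, 0.002]
force: [1.1, 0.2, -5.0]
finger_gap: 0.71
gripper_force: 56.6
```

```bash
python3 g.py .585 .306 .252
```

```text
t 15.33 pos [ 0.4292 -0.0577  0.2547] F [ 1.1   0.21 -4.98] q [-0.39  0.24  1.87  0.    1.03 -1.97] gap 0.71
turn [-0.11  0.27  0.09]
shift mm [-156.4  363.5    2.7]
```

Moving in moderate steps (about 33 mm per row), 396 mm in total.

Request:
move_arm:
  rows:
    - [0,0,0,-8,18,0,0.6]
    - [0,0,0,-20,46,0,0.6]
    - [0,0,0,-33,77,0,0.6]
    - [0,0,0,-46,108,0,0.6]
    - [0,0,0,-60,140,0,0.6]
    - [0,0,0,-74,172,0,0.6]
    - [0,0,0,-88,204,0,0.6]
    - [0,0,0,-102,236,0,0.6]
    - [0,0,0,-115,268,0,0.6]
    - [0,0,0,-129,300,0,0.6]
    - [0,0,0,-141,328,0,0.6]
    - [0,0,0,-150,348,0,0.6]

```text
t: 16.33
tcp_pos: [0.5774, 0.2933, 0.25]
tool_rot: [-0.001, 1.0, 0.0, -0.002]
force: [0.1, -0.0, -4.1]
finger_gap: 0.707
gripper_force: 56.5
```

Request:
move_arm:
  rows:
    - [0,0,0,-6,14,0,0.6]
    - [0,0,0,-6,15,0,0.6]
    - [0,0,0,-6,15,0,0.6]
    - [0,0,0,-6,15,0,0.6]
    - [0,0,0,-6,15,0,0.6]
    - [0,0,0,-6,15,0,0.6]
    - [0,0,0,-6,15,0,0.6]
    - [0,0,0,-6,15,0,0.6]

```text
t: 17.0
tcp_pos: [0.5839, 0.3049, 0.2528]
tool_rot: [-0.0, 1.0, -0.0, 0.0]
force: [-0.6, -0.3, -4.0]
finger_gap: 0.714
gripper_force: 56.5
```

```bash
python3 g.py .585 .306 .252; python3 - <<'E'
from h import *
for n in ('top','scene'):
    s=snap(n,n+'9.png');P=cloud(s)
    for i,st,ce,m in green(s):
        p=P[m&(s['z_map']>0)]; print(n,ce.round(),p.mean(0).round(3),np.percentile(p[:,2],95).round(3))
s=readout.sense();print(s['force'],s['gripper_force'])
E
```

```text
t 17.0 pos [0.5839 0.3049 0.2528] F [-0.59 -0.32 -4.02] q [ 0.31  0.56  1.32 -0.    1.26 -1.26] gap 0.714
turn [-0.    0.    0.02]
shift mm [-1.1  1.1  0.8]
top [381. 195.] [ 0.613 -0.201  0.094] 0.1
top [152. 214.] [0.561 0.286 0.302] 0.388
top [432. 262.] [ 0.451 -0.322  0.095] 0.1
scene [233. 147.] [ 0.458 -0.319  0.093] 0.099
scene [453. 154.] [0.59  0.304 0.278] 0.283
scene [260. 190.] [ 0.619 -0.197  0.094] 0.099
[ 0.68553673  0.15825281 -4.20192996] 56.51768887415528
```

View pics/scene9.png

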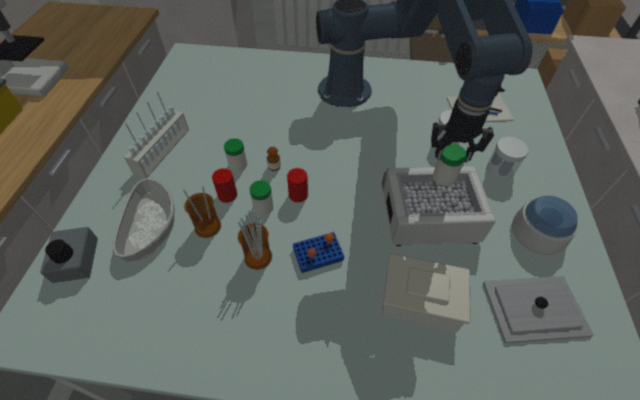

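The tub is held upright over the well, lid at (453,154), with its top about 0.28 m up and its underside about 65 mm above the rim. The other two tubs stand where they were, at (233,147) and (260,190).

```bash
python3 -c "
from station import order;print(order.sign_off())"
```

```text
the job is handed in; nothing more can be done
None
```

I handed the job in with the full tub (A, about 4.7 N by feel) gripped upright over the bath well, about 65 mm above the rim. Tub B (about 2.2 N) is back on the bench; I never lifted tub C, because it would have to exceed the 500 g limit to be the full one.

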